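Tip the pipe offcut into its cradle and fold the flap over it

TASK

Push the upright white pipe offcut over so that it lies down along the cradle's channel, under where the flap comes down; then push the raised steel flap over and press it fully down above the lying pipe. Push gently, without gripping or lifting the pipe, and leave the fittings, the wrench and the can where they are.

Things in the scene. Friction and masses are not known exactly. Their poses are not given: they have to be found in the camera images.
- cradle: Fixed pipe cradle: base plate (x -75..75, y -125..165, 6 mm thick) with a U channel along its y. Origin on the bench, on the channel's centre line; z up, +y to the robot's left (yaw within 0.5 rad), +x away from it. Channel: 58 mm wide inside, walls 5 thick, tops 36 and floor 6 above the bench, inner ends at y -110 and 150; for y -30..155 the walls flare out to 95 mm wide, 57 mm high.
- pipe: Loose white plastic pipe offcut: outer diameter 50, inner 35, length 150 mm, about 0.15 kg. It starts standing on end on the channel's floor, at y -82 to -55 of the cradle, so it must fall towards the cradle's +y. Origin at the centre of the end it stands on, z along its axis. Beyond about 18 degrees of tilt it falls by itself.
- pipe_top (a point): Centre of the pipe's upper end, 150 mm along its axis from its origin (156 mm above the bench at the start).
- pipe_mid (a point): Middle of the pipe's axis. With the pipe lying in the channel it is 31 mm above the bench.
- flap (a joint): Angle of the hold-down flap, rad: 0 fully down (its stop), level across the channel; 1.57 upright. It starts leaning away from the robot beyond upright, at 1.8 to 2.1 (stop at 2.2). The hinge is stiff: it stays where it is left, 1 to 3 N at the free end moves it, so it must be pushed over and then pressed all the way down.
- flap_hinge (a point): Middle of the hinge, at x 56, y 35, z 60 mm of the cradle; axis along the cradle's y. The flap is a steel plate 8 mm thick, 60 mm wide along the hinge, reaching 120 mm from it. Down, it reaches from the hinge to the cradle's -x, its top 68 mm above the bench, its free end about 16 mm beyond the channel's flared edge on the robot's side, 1.5 mm above the lying pipe.
- flap_end (a point): Middle of the upper edge of the flap's free end (top face when down), 120 mm from the hinge.
- coupling: White plastic pipe coupling, a ring 46 mm across and 45 mm high standing on the bench on the robot's side of the cradle. Origin under its centre. To be left alone.
- elbow: White plastic elbow fitting, about 48 mm wide and 74 mm high, standing on the bench beyond the cradle. Origin under the foot's centre. To be left alone.
- wrench: Steel wrench, 200 mm long, lying flat on the bench beyond the cradle. To be left alone.
- can: Grey can, 56 mm across, 130 mm high, standing beyond the cradle near its -y end. Origin under its centre. To be left alone.
Things that resemble listed ones, but are neither listed nor needed, are in the scene too. Leave any blue look-alike of the pipe alone.

How it is judged:
By the outcome, as a careful person would: the job done as asked, in the order asked, and still so for the second after the job is handed in, with the robot touching nothing.
It also fails if it takes over 54 s, if anything falls off the work surface, if the arm or the gripper's body presses on something with over 40 N, if the wrist force passes 120 N, or if a joint passes its speed limit or range.

ROBOT

A 7-joint arm with a two-finger parallel gripper is mounted at the origin on the work surface. World frame = base frame: x ahead of the robot, y to its left, z up, the work surface at z = 0. Lengths are in mm, angles in rad, forces in N, time in s.
With the tool pointing down it reaches from about 425 to 950 mm from the base axis. Payload 4.7 kg.
Tool frame: the origin (TCP) lies at the very end of the fingers, on their centre line; the grasp point (between the pads) lies robot.tcp_to_grasp behind it (robot.tcp_to_grasp is the distance from the TCP to the grasp point, in mm); z points along the fingers, y is the direction in which the jaws open and shut (so a half turn about z gives the same grasp; the last joint's range is limited). The gripper opens to 87 mm and grips with 3 to 60 N. Pads are 19 mm wide; open, the fingers measure 117 mm over their backs; the gripper's body (75 mm by 190 mm) begins 51 mm behind the grasp point.
Start: joints at [1.314, 0.469, -0.049, 1.532, 0.024, 1.141, -0.082], TCP at [152.485, -657.569, 222.573] pointing down, gripper open.
Joint ranges: [-2.59, 2.59], [-0.33, 1.99], [-1.39, 1.29], [0.1, 2.45], [-1.04, 4.18], [0.21, 1.99], [-2.66, 2.66]. Speed limits (rad/s): [2.57, 2.57, 3.14, 3.14, 3.14, 3.14, 3.14].

INTERFACE

Orientations are given as a rotation vector (axis times angle).
In Python, from rig import robot gives the robot as it stands.
- The arm moves only by the tool jog_arm, never from a script. Its argument "commands" is one flat list of numbers, 7 for each row, row after row: the closure, from 0 (fully open) to 1 (shut), then the shift along the world's x, y, z in m, then the turn, a rotation vector about the world's x, y, z in degrees. In form: [grip, dx, dy, dz, wx, wy, wz, grip, dx, dy, dz, wx, wy, wz, ...]. A call has 1 to 20 rows; each row shifts and turns the commanded pose from where the row before left it; what a row does not reach is not made up. A row lasts 1/8 s, in which the tool goes at most 62.5 mm and 10.7 degrees, less where a joint would pass 70% of its speed; a pose out of reach is approached as far as the arm can. A call with a gripper value outside its range is refused whole. The fingers move at their own pace and stop on an object; "force" is the grip in N (left out, the last holds). Time passes only in rows, so rows that do not move let the fingers close. It gives the time, the measured TCP pose, the force and the opening at its end, in the units of the state.
- robot.state(): the state, without advancing time (a new reading comes with each control period).
- robot.grab_frame(name): name is "scene" or "side" or "wrist"; returns the picture (400x640x3 uint8, blue, green, red); there is no depth.
- robot.calibration(name): a dict with "K" (3x3 intrinsics, pixels), "cam_to_world" (4x4, takes a point from camera to world coordinates); the wrist camera has in their place "hand_eye" (4x4, takes a point from camera to tool coordinates, whose origin is the TCP and whose axes are the flange's). Camera axes: x right, y down, z forward; pixel columns grow to the right and rows downward; lengths in mm; the calibration is good to about 2 mm. A picture is of the moment at which its call begins: read the wrist's pose just before it. calibration takes no time and is no camera call.
- robot.job_done(): hands the job in, once; it reports no verdict.
The state is a dict: "time": time; "joint_positions": joint angles; "qvel": joint speeds; "tau": joint torques, N m; "tcp_pos": TCP position; "ee_rot": TCP orientation; "contact_force": force on the tool from outside, world axes, zero at the start; "torque": the same for the moment, N m; "finger_gap": finger opening in mm.
Only numpy, scipy, OpenCV 4.12 (cv2) and the standard library are available. Lean on these libraries where they do the work, as an engineer would, in place of code of your own. Each camera call takes 0.05 s, during which the arm holds its last target. There are 200 camera calls.

## Working session

There is one attempt and no reset: what is moved stays moved. The work goes in short steps, Python scripts to look and compute and a tool call to move; the robot and the scene stay as the last step left them, time stands still between calls to the robot, and variables do not carry over. Pictures are saved under pics/ and viewed, about 8 in all and at most 12, crops included, and the job is handed in when it is done.

Besides the shell and the picture viewer there is one more tool, called as name(argument=value, ...) on one line, values as JSON. jog_arm: Moves the arm, as the interface text tells. Its arguments: {"type":"object","properties":{"commands":{"type":"array"},"force":{"type":"number"}},"required":["commands"]}

```bash
mkdir -p pics
python3 - <<'E'
from rig import robot
import cv2,numpy as np
s=robot.state();print(s)
print(robot.tcp_to_grasp)
for n in("scene","side"):
    cv2.imwrite(f"pics/{n}0.png",robot.grab_frame(n));c=robot.calibration(n);print(n,np.round(c["K"],1).tolist(),np.round(c["cam_to_world"],3).tolist())
print(robot.calibration("wrist"))
E
```

```text
{'time': 0.0, 'joint_positions': array([ 1.31408603,  0.46946975, -0.04856988,  1.53368801,  0.02410051,
        1.14100262, -0.08230565]), 'qvel': array([-1.37307391e-04,  1.42775088e-04, -8.43256154e-04, -3.40385531e-05,
        5.45989287e-04, -1.61710212e-03, -3.28570425e-04]), 'tau': array([-4.09073627e-04, -5.07980597e+01, -8.09778878e-02, -2.36158490e+01,
       -6.13615802e-02,  3.78984539e-02,  1.85958224e-04]), 'tcp_pos': array([ 152.3044988 , -656.97653812,  221.48278133]), 'ee_rot': array([-3.11928863e+00, -3.56853515e-01,  4.85300287e-04]), 'contact_force': array([ 0.6255061 , -0.051736  ,  0.46236427]), 'torque': array([ 0.01749789,  0.00540861, -0.02876634]), 'finger_gap': 86.83032519216772}
18.700000000000003
scene [[422.2, 0.0, 318.0], [0.0, 422.2, 195.9], [0.0, 0.0, 1.0]] [[-0.412, 0.525, -0.745, 1199.615], [0.911, 0.23, -0.342, 244.687], [-0.008, -0.82, -0.573, 595.154], [0.0, 0.0, 0.0, 1.0]]
side [[411.4, 0.0, 318.8], [0.0, 411.4, 198.9], [0.0, 0.0, 1.0]] [[-0.897, -0.353, 0.266, 354.582], [-0.442, 0.698, -0.564, 413.891], [0.014, -0.623, -0.782, 724.805], [0.0, 0.0, 0.0, 1.0]]
{'K': array([[303.9268495 ,   0.        , 321.27149271],
       [  0.        , 303.9268495 , 200.70686305],
       [  0.        ,   0.        ,   1.        ]]), 'hand_eye': array([[ 7.50126207e-04, -9.66509110e-01, -2.56631210e-01,
         7.05192369e+01],
       [ 9.99999411e-01,  5.23828920e-04,  9.50158565e-04,
         4.80195716e-01],
       [-7.83906059e-04, -2.56631772e-01,  9.66508934e-01,
        -1.62925075e+02],
       [ 0.00000000e+00,  0.00000000e+00,  0.00000000e+00,
         1.00000000e+00]])}
```

View pics/scene0.png

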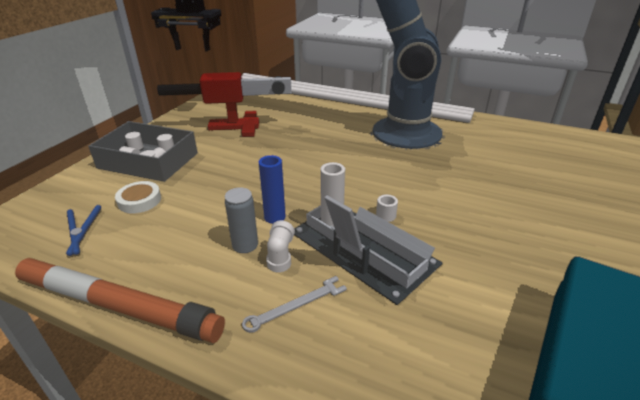

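View pics/side0.png

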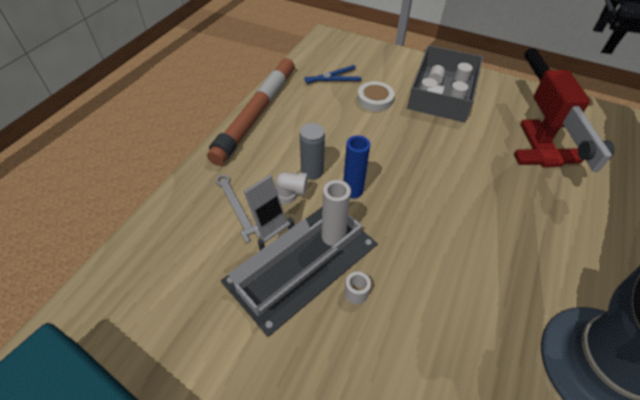

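Both views show the same layout. In the pictures as (scene; side), the things that could be taken for the pipe are:
- White pipe standing in the cradle: (333,192; 336,212)
- Blue look-alike: (272,190; 357,167)
- Can: (241,220; 312,152)
- Elbow: (280,248; 291,186)
- Coupling: (387,207; 358,288)

I choose the white one in the channel. The raised flap is at (345,228; 267,207). Next I'll check that choice in close crops.

Run:
```python
import cv2,numpy as np
a=cv2.imread("pics/scene0.png")[145:305,280:450]; b=cv2.imread("pics/side0.png")[170:340,215:385]
cv2.imwrite("pics/c1.png",cv2.resize(a,None,fx=4.7,fy=3.75*4.7/4.7 if 0 else 4.7/1.27,interpolation=cv2.INTER_CUBIC) if 0 else cv2.resize(a,None,fx=3.7,fy=3.7,interpolation=cv2.INTER_CUBIC))
cv2.imwrite("pics/c2.png",cv2.resize(b,None,fx=3.5,fy=3.5,interpolation=cv2.INTER_CUBIC))
```

```text
(no output)
```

View pics/c1.png

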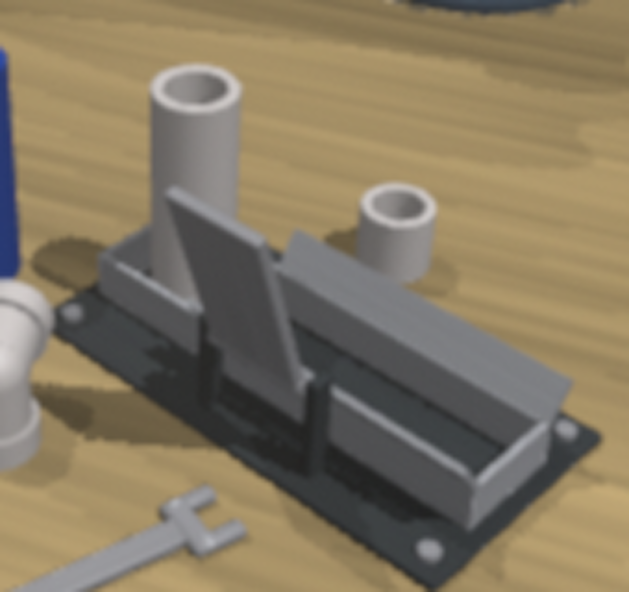

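View pics/c2.png

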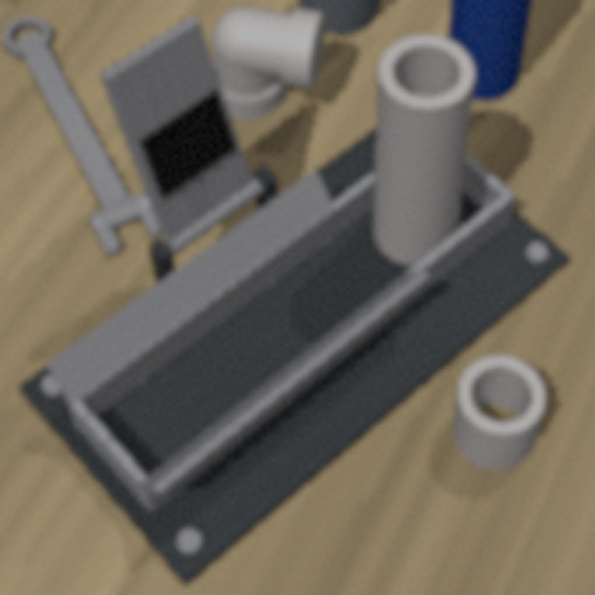

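The crops confirm the choice: the white pipe stands in the narrow -y end of the channel, with its top rim at about c1 (196,89) and c2 (427,73). The flap leans away, with its end at c1 (172,190)-(268,245). Base plate corners are at c1 (55,310), (435,588), (600,437) and c2 (25,387), (187,580), (568,260).

```bash
cat > h.py <<'E'
import numpy as np
from rig import robot
from scipy.optimize import least_squares
C={n:robot.calibration(n) for n in("scene","side")}
def proj(n,p):
    T=np.linalg.inv(np.array(C[n]["cam_to_world"])); q=(T[:3,:3]@np.atleast_2d(p).T).T+T[:3,3]
    u=(np.array(C[n]["K"])@q.T).T; return u[:,:2]/u[:,2:]
def plane(n,uv,z):
    M=np.array(C[n]["cam_to_world"]); d=M[:3,:3]@np.linalg.inv(C[n]["K"])@[*uv,1]; return M[:3,3]+d*(z-M[2,3])/d[2]
s1=lambda p:np.array([280,145])+np.array(p)/3.7
s2=lambda p:np.array([215,170])+np.array(p)/3.5
def c2w(X,p):
    c,s=np.cos(X[2]),np.sin(X[2]); p=np.atleast_2d(p); return np.c_[X[0]+c*p[:,0]-s*p[:,1],X[1]+s*p[:,0]+c*p[:,1],p[:,2]]
E
python3 - <<'E'
from h import *
P=[[75,165,6],[-75,165,6],[75,-125,6]];Q=[[75,165,6],[-75,165,6],[-75,-125,6]]
a=np.array([s1(p) for p in[(435,588),(600,437),(55,310)]]);b=np.array([s2(p) for p in[(25,387),(187,580),(568,260)]])
f=lambda X:np.r_[(proj("scene",c2w(X,P))-a).ravel(),(proj("side",c2w(X,Q))-b).ravel()]
r=least_squares(f,[600,0,0],x_scale=[10,10,.1]);X=r.x;print(X.round(3),r.fun.round(1))
np.save("X.npy",X)
inv=lambda w:c2w([0,0,-X[2]],np.array(w)-[X[0],X[1],0])[0].round(1)
for n,uv in(("scene",s1((196,89))),("side",s2((427,73)))):
    w=plane(n,uv,156);print("pipetop",w.round(1),inv(w))
for nm,u,v in(("coupling top",s1((398,206)),s2((501,389))),):
    print(nm,inv(plane("scene",u,45)),inv(plane("side",v,45)))
print("can top",inv(plane("scene",(240,197),130)),inv(plane("side",(312,131),130)),"blue top",inv(plane("scene",(271,161),150)),inv(plane("side",(357,143),150)))
print("elbow foot",inv(plane("scene",(279,265),0)))
for th in(1.8,1.9,2.0,2.1):
    e=[[56-120*np.cos(th)+8*np.sin(th),y,60+120*np.sin(th)+8*np.cos(th)] for y in(5,65)]
    print(th,((proj("scene",c2w(X,e))-[280,145])*3.7).round(0).tolist(),((proj("side",c2w(X,e))-[215,170])*3.5).round(0).tolist())
E
```

```text
[ 5.49789e+02  3.48250e+01 -3.81000e-01] [-0.4 -0.9  1.5 -1.2 -4.1  0.2 -2.3 -0.7 -1.   2.   2.5  0.5]
pipetop [531.3 -28.3 156. ] [  6.3 -65.5 156. ]
pipetop [526.9 -28.  156. ] [  2.1 -66.8 156. ]
coupling top [-114.9  -11.8   45. ] [-115.5  -15.8   45. ]
can top [ 176.3 -148.3  130. ] [ 172.3 -156.7  130. ] blue top [  68.4 -185.9  150. ] [  69.6 -186.7  150. ]
elbow foot [161.  -61.7   0. ]
1.8 [[177.0, 175.0], [271.0, 228.0]] [[207.0, 20.0], [111.0, 80.0]]
1.9 [[160.0, 192.0], [254.0, 246.0]] [[194.0, 13.0], [98.0, 72.0]]
2.0 [[144.0, 210.0], [237.0, 266.0]] [[182.0, 8.0], [87.0, 66.0]]
2.1 [[128.0, 230.0], [221.0, 287.0]] [[171.0, 5.0], [77.0, 62.0]]
```

Run:
```python
from h import *
P=[[75,165,6],[-75,165,6],[-50,155,57],[-50,-30,57]];Q=[[75,165,6],[-75,165,6],[-75,-125,6],[50,155,57],[50,-30,57]]
a=np.array([s1(p) for p in[(435,588),(600,437),(571,382),(296,232)]]);b=np.array([s2(p) for p in[(25,387),(187,580),(568,260),(48,358),(320,175)]])
f=lambda X:np.r_[(proj("scene",c2w(X,P))-a).ravel(),(proj("side",c2w(X,Q))-b).ravel()]
r=least_squares(f,[600,0,0],x_scale=[10,10,.1],loss="soft_l1");X=r.x;print(X.round(3),r.fun.round(1))
np.save("X.npy",X)
inv=lambda w:c2w([0,0,-X[2]],np.array(w)-[X[0],X[1],0])[0].round(1)
for n,uv in(("scene",s1((196,89))),("side",s2((427,73)))): print(inv(plane(n,uv,156)))
print(((proj("scene",c2w(X,[[75,-125,6]]))-[280,145])*3.7).round(0))
```

```text
[ 5.51188e+02  3.27790e+01 -3.73000e-01] [-1.  -0.9  0.4 -1.6  0.8 -2.5  1.1 -2.7 -2.2 -1.1 -0.3  0.9  2.  -1.1
 -1.2 -0.2 -2.  -3. ]
[  3.7 -64.1 156. ]
[ -0.5 -65.4 156. ]
[[ 35. 313.]]
```

Run:
```python
from h import *
X=np.load("X.npy")
for t,uv,z in[("drill base",(230,130),0),("drill base side",(545,160),0),("box",(140,165),0),("drill top if z150",(222,80),150),("barrel tip z150",(288,88),150),("barrel tip side",(598,165),150)]:
    print(t,plane("side" if "side" in t else "scene",uv,z).round())
for p in([1.5,-125,130],[1.5,-45,130],[140,35,150]): print(p,c2w(X,[p]).round())
```

```text
drill base [ 205. -517.    0.]
drill base side [ 158. -471.    0.]
box [ 487. -623.    0.]
drill top if z150 [ 176. -542.  150.]
barrel tip z150 [ 157. -326.  150.]
barrel tip side [ 104. -321.  150.]
[1.5, -125, 130] [[507. -84. 130.]]
[1.5, -45, 130] [[536. -10. 130.]]
[140, 35, 150] [[694.  14. 150.]]
```

jog_arm(commands=[1, 0, 0, 0.05, 0, 0, 0, 1, 0, 0, 0.05, 0, 0, 0, 1, 0, 0, 0.05, 0, 0, 0], force=20)

```text
time: 0.48
tcp_pos: [152.3, -657.2, 373.5]
ee_rot: [-3.12, -0.357, 0.0]
contact_force: [-0.1, -1.2, 0.6]
finger_gap: 64.6
```

jog_arm(commands=[1, 0.04, 0.025, 0, 0, 0, 0, 1, 0.04, 0.025, 0, 0, 0, 0, 1, 0.04, 0.025, 0, 0, 0, 0, 1, 0.04, 0.025, 0, 0, 0, 0, 1, 0.04, 0.025, 0, 0, 0, 0, 1, 0.04, 0.025, 0, 0, 0, 0, 1, 0.013, 0.047, 0, 0, 0, 6.2, 1, 0.013, 0.047, 0, 0, 0, 6.2, 1, 0.013, 0.047, 0, 0, 0, 6.2, 1, 0.013, 0.047, 0, 0, 0, 6.2, 1, 0.013, 0.047, 0, 0, 0, 6.2, 1, 0.013, 0.047, 0, 0, 0, 6.2, 1, 0.013, 0.047, 0, 0, 0, 6.2, 1, 0.013, 0.047, 0, 0, 0, 6.2, 1, 0.011, 0.047, 0, 0, 0, 6.2, 1, 0, 0, 0, 0, 0, 0])

```text
time: 2.48
tcp_pos: [507.8, -79.7, 372.6]
ee_rot: [-2.583, -1.787, -0.002]
contact_force: [-0.7, -0.2, 0.3]
finger_gap: 0.6
```

jog_arm(commands=[1, -0.003, -0.008, -0.04, 0, 0, 0, 1, 0, 0, -0.05, 0, 0, 0, 1, 0, 0, -0.05, 0, 0, 0, 1, 0, 0, -0.03, 0, 0, 0, 1, 0, 0, -0.02, 0, 0, 0, 1, 0, 0, 0, 0, 0, 0, 1, 0, 0, 0, 0, 0, 0])

```text
time: 3.35
tcp_pos: [505.0, -93.2, 183.3]
ee_rot: [2.591, 1.774, 0.001]
contact_force: [-0.1, -0.2, 1.0]
finger_gap: 0.8
```

Run:
```python
from h import *
import cv2
s=robot.state();print(s["tcp_pos"],s["ee_rot"])
a=robot.grab_frame("scene")[60:300,220:440];b=robot.grab_frame("side")[60:300,215:435]
cv2.imwrite("pics/d.png",cv2.resize(np.hstack([a,b]),None,fx=1.8,fy=1.8,interpolation=cv2.INTER_CUBIC))
```

```text
[504.96074165 -93.19164589 183.30764584] [2.59147650e+00 1.77414603e+00 1.20409762e-03]
```

View pics/d.png

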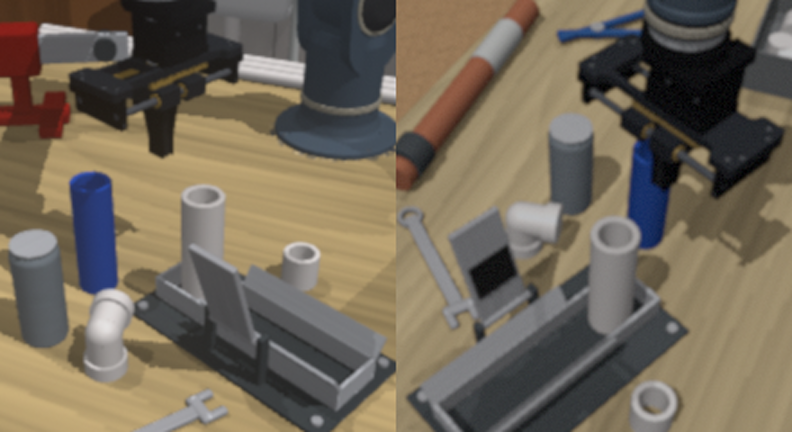

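The picture shows the closed fingers hanging behind the pipe on its -y side, level with the channel and clear of the blue pipe and the can. The TCP works out at cradle (3, -134). I'll lower it and then push along the cradle's +y.

jog_arm(commands=[1, 0, 0, -0.025, 0, 0, 0, 1, 0, 0, -0.025, 0, 0, 0, 1, 0.0036, 0.0093, 0, 0, 0, 0, 1, 0.0036, 0.0093, 0, 0, 0, 0, 1, 0.0018, 0.0047, 0, 0, 0, 0, 1, 0.0018, 0.0047, 0, 0, 0, 0, 1, 0.0018, 0.0047, 0, 0, 0, 0, 1, 0.0018, 0.0047, 0, 0, 0, 0, 1, 0.0018, 0.0047, 0, 0, 0, 0, 1, 0, 0, 0, 0, 0, 0])

```text
time: 4.7
tcp_pos: [520.8, -50.0, 132.5]
ee_rot: [-2.591, -1.777, -0.0]
contact_force: [0.4, -0.6, 0.1]
finger_gap: 0.2
```

jog_arm(commands=[1, 0.0018, 0.0047, 0, 0, 0, 0, 1, 0.0018, 0.0047, 0, 0, 0, 0, 1, 0.0018, 0.0047, 0, 0, 0, 0, 1, 0.0018, 0.0047, 0, 0, 0, 0, 1, 0.0018, 0.0047, 0, 0, 0, 0, 1, 0.0018, 0.0047, 0, 0, 0, 0, 1, 0.0018, 0.0047, 0, 0, 0, 0, 1, 0.0018, 0.0047, 0, 0, 0, 0, 1, 0.0018, 0.0047, 0, 0, 0, 0, 1, 0, 0, 0, 0, 0, 0, 1, 0, 0, 0, 0, 0, 0, 1, 0, 0, 0, 0, 0, 0])

```text
time: 6.2
tcp_pos: [536.8, -8.4, 132.6]
ee_rot: [2.592, 1.775, -0.0]
contact_force: [0.4, 0.2, -0.4]
finger_gap: 0.7
```

Run:
```python
from h import *
import cv2
s=robot.state();print(s["tcp_pos"])
a=robot.grab_frame("scene")[60:300,220:440];b=robot.grab_frame("side")[100:340,195:415]
cv2.imwrite("pics/e.png",cv2.resize(np.hstack([a,b]),None,fx=1.8,fy=1.8,interpolation=cv2.INTER_CUBIC))
```

```text
[536.81738698  -8.43208863 132.56807202]
```

View pics/e.png

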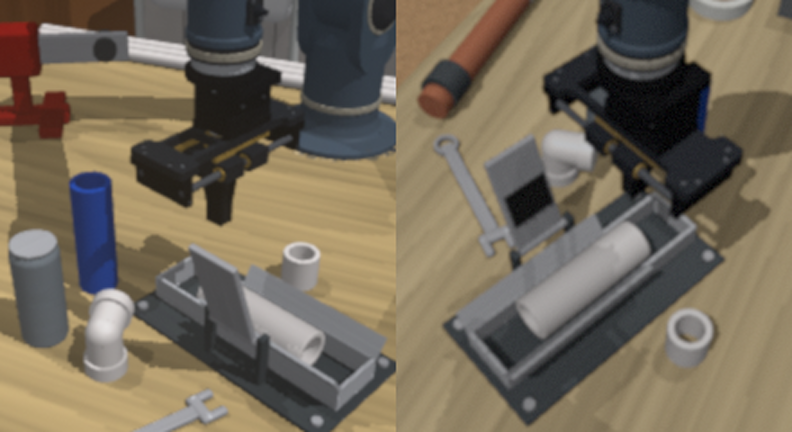

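The pipe is lying in the channel and passes under the flap; its near end is at e.png (540,312) in the right half. Next I'll go up and over to the far side of the flap.

jog_arm(commands=[1, 0, 0, 0.05, 0, 0, 0, 1, 0, 0, 0.05, 0, 0, 0, 1, 0, 0, 0.03, 0, 0, 0, 1, 0.04, 0.005, 0, 0, 0, 0, 1, 0.04, 0.006, 0, 0, 0, 0, 1, 0.04, 0.006, 0, 0, 0, 0, 1, 0.037, 0.005, 0, 0, 0, 0, 1, 0, 0, -0.04, 0, 0, 0, 1, 0, 0, -0.04, 0, 0, 0, 1, 0, 0, -0.03, 0, 0, 0, 1, 0, 0, 0, 0, 0, 0])

```text
time: 7.68
tcp_pos: [692.0, 13.2, 149.6]
ee_rot: [-2.589, -1.774, 0.008]
contact_force: [-0.6, -0.9, -0.1]
finger_gap: 0.4
```

Run:
```python
from h import *
X=np.load("X.npy")
inv=lambda w:c2w([0,0,-X[2]],np.array(w)-[X[0],X[1],0])[0].round(1)
print("tcp",inv(robot.state()["tcp_pos"]))
print("pipe near end",inv(plane("side",(275,273),31)))
```

```text
tcp [138.3  33.1 149.6]
pipe near end [ 3.3 84.8 31. ]
```

TCP is at cradle (138, 33, 150). The pipe's near end is at y≈85, so it spans roughly -65 to 85 and covers the flap's 5 to 65. Now I'll push the flap towards -x.

jog_arm(commands=[1, -0.0093, 0.0036, 0, 0, 0, 0, 1, -0.0093, 0.0036, 0, 0, 0, 0, 1, -0.0093, 0.0036, 0, 0, 0, 0, 1, -0.0093, 0.0036, 0, 0, 0, 0, 1, -0.0093, 0.0036, 0, 0, 0, 0, 1, -0.0093, 0.0036, 0, 0, 0, 0, 1, -0.0093, 0.0036, 0, 0, 0, 0, 1, -0.0093, 0.0036, 0, 0, 0, 0, 1, -0.0093, 0.0036, 0, 0, 0, 0, 1, 0, 0, 0, 0, 0, 0])

```text
time: 8.93
tcp_pos: [608.7, 46.8, 152.2]
ee_rot: [-2.59, -1.777, 0.003]
contact_force: [0.4, -0.5, 0.2]
finger_gap: 0.7
```

Run:
```python
from h import *
import cv2
s=robot.state();print(s["tcp_pos"],s["contact_force"])
a=robot.grab_frame("scene")[60:300,220:440];b=robot.grab_frame("side")[100:340,195:415]
cv2.imwrite("pics/f.png",cv2.resize(np.hstack([a,b]),None,fx=1.8,fy=1.8,interpolation=cv2.INTER_CUBIC))
```

```text
[608.70403315  46.7570952  152.20926148] [ 0.37198486 -0.46635984  0.21527275]
```

View pics/f.png

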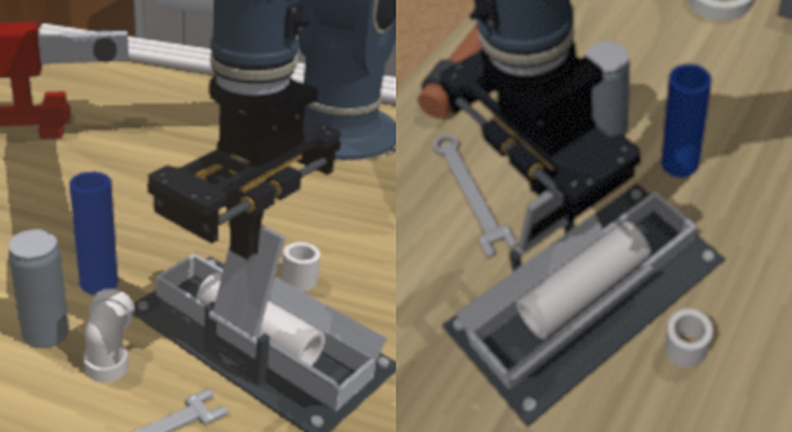

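The flap is now past upright, with the fingertips behind its end at f.png (243,245) in the left half; nothing else has moved. Now I'll swing it down along its arc.

jog_arm(commands=[1, -0.0088, 0.0035, -0.005, 0, 0, 0, 1, -0.0088, 0.0035, -0.005, 0, 0, 0, 1, -0.0088, 0.0035, -0.005, 0, 0, 0, 1, -0.0088, 0.0035, -0.005, 0, 0, 0, 1, -0.0065, 0.0025, -0.008, 0, 0, 0, 1, -0.0065, 0.0025, -0.008, 0, 0, 0, 1, -0.0065, 0.0025, -0.008, 0, 0, 0, 1, -0.0065, 0.0025, -0.008, 0, 0, 0, 1, -0.0047, 0.0018, -0.006, 0, 0, 0, 1, -0.0047, 0.0018, -0.006, 0, 0, 0, 1, -0.0047, 0.0018, -0.006, 0, 0, 0, 1, -0.0047, 0.0018, -0.005, 0, 0, 0, 1, 0, 0, 0, 0, 0, 0])

```text
time: 10.65
tcp_pos: [529.2, 77.6, 77.1]
ee_rot: [-2.59, -1.776, 0.002]
contact_force: [-0.3, 0.5, 0.3]
finger_gap: 0.4
```

jog_arm(commands=[1, 0, 0, -0.003, 0, 0, 0, 1, 0, 0, -0.002, 0, 0, 0, 1, 0, 0, -0.002, 0, 0, 0, 1, 0, 0, -0.002, 0, 0, 0, 1, 0, 0, 0, 0, 0, 0])

```text
time: 11.28
tcp_pos: [530.3, 77.4, 68.5]
ee_rot: [2.591, 1.776, 0.0]
contact_force: [0.4, 0.6, -0.2]
finger_gap: 0.5
```

jog_arm(commands=[1, 0, 0, -0.001, 0, 0, 0, 1, 0, 0, -0.001, 0, 0, 0, 1, 0, 0, 0, 0, 0, 0])

```text
time: 11.65
tcp_pos: [530.3, 77.4, 68.2]
ee_rot: [2.591, 1.775, -0.0]
contact_force: [-5.0, -0.6, 14.2]
finger_gap: 0.1
```

Contact builds up sharply at z≈68, which is the flap's stop height. One more small press, then I'll retreat and look.

jog_arm(commands=[1, 0, 0, -0.001, 0, 0, 0, 1, 0, 0, 0, 0, 0, 0, 1, 0, 0, 0, 0, 0, 0])

```text
time: 12.02
tcp_pos: [530.4, 77.4, 68.1]
ee_rot: [2.59, 1.775, -0.001]
contact_force: [-7.3, -0.4, 21.1]
finger_gap: 0.1
```

jog_arm(commands=[1, 0, 0, 0.01, 0, 0, 0, 1, 0, 0, 0.04, 0, 0, 0, 1, 0, 0, 0.05, 0, 0, 0, 1, 0, 0, 0.05, 0, 0, 0, 1, 0, 0, 0.05, 0, 0, 0, 1, 0, 0, 0, 0, 0, 0])

```text
time: 12.78
tcp_pos: [532.6, 78.2, 269.9]
ee_rot: [2.588, 1.773, 0.013]
contact_force: [-1.1, -0.2, -0.8]
finger_gap: 0.9
```

Run:
```python
from h import *
import cv2
X=np.load("X.npy")
a=robot.grab_frame("scene")[145:305,280:450];b=robot.grab_frame("side")[180:340,215:385]
cv2.imwrite("pics/g.png",cv2.resize(np.hstack([a,b]),None,fx=2.3,fy=2.3,interpolation=cv2.INTER_CUBIC))
for th in(0,.1):
    e=[[56-120*np.cos(th)+8*np.sin(th),y,60+120*np.sin(th)+8*np.cos(th)] for y in(5,65)]
    print(th,((proj("scene",c2w(X,e))-[280,145])*2.3).round().tolist(),((proj("side",c2w(X,e))-[215-170,180])*2.3).round().tolist())
```

```text
0 [[226.0, 138.0], [279.0, 166.0]] [[658.0, 188.0], [601.0, 234.0]]
0.1 [[226.0, 128.0], [280.0, 156.0]] [[657.0, 179.0], [600.0, 225.0]]
```

View pics/g.png

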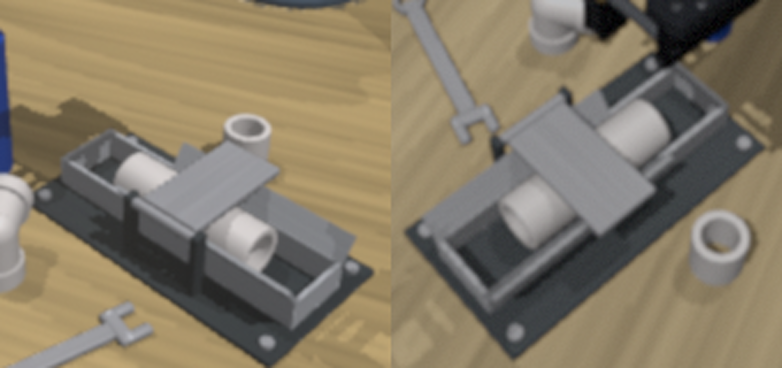

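The flap lies level: its end corners at g.png (230,142)/(279,172) on the left and (655,187)/(602,233) on the right match the angle-0 prediction rather than 0.1. The pipe lies under it and shows on both sides, and the coupling, elbow and wrench look unmoved.

```bash
python3 -c "
from rig import robot
print(robot.job_done())"
```

```text
the job is handed in; nothing more can be done
None
```

The white pipe now lies along the channel and the flap is pressed fully down above it. I handed the job in at about 13 s of robot time.

- **Pipe:** I pushed it near its top with closed fingers, towards the cradle's +y, until it fell on its own. It spans roughly y -65 to 85 mm of the cradle, so it covers the flap's 5 to 65 mm. I read that off one picture, with its hidden end inferred from its length. It is about 25 mm further towards -y than a pure tip-over would leave it.
- **Flap:** I pushed it over from the far side, swung it down and pressed it with about 21 N. It stopped at 68 mm, the height given for fully down. After I backed off, its end corners matched the fully-down position to within about 2 px in one view and 4 to 6 px in the other.
- **Everything else:** The coupling, elbow and wrench look unmoved in the last picture. The can and the blue pipe were last seen in full before the final press and were also where they started. The arm was clear of everything, about 270 mm up, at hand-in.

No check failed. The cradle position was fitted only to about 2 to 3 px, and the pushes on the pipe and the flap were too light to show in the force reading, so I confirmed them from pictures.

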